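# Seat a milling blank in its loading plate and clamp it

### The job

Gently push the loose white milling blank across the blue loading plate with your fingers, without lifting or picking it up, until it drops into the round recess and lies flat on the recess floor. Then push the orange clamp slide by its upright tab all the way home, so that its tongue covers the blank's edge. Leave the plaster model, the bur stand and the jar standing where they are.

Things in the scene. Friction and masses are not known exactly. Their poses are not given: they have to be found in the camera images.
- blank: the blank: a loose white ceramic disc with a grey line round its side and a small green dot on top, 98 mm in diameter, 18 mm thick, about 0.3 to 0.55 kg, too wide for the fingers to span. Origin at the centre of its underside, z up. It starts lying flat on the bare end of the plate and slides with ordinary friction (about 0.5 to 0.7 times its weight)
- plate: the loading plate: a blue metal slab fixed to the bench, 150 mm (x) by 330 mm (y), 20 mm thick, top face at height 20 mm. Origin at the centre of its underside, z up. The round recess is centred at x 0, y +35 mm; the -y end is bare and holds the blank at the start; the clamp is on the +y end, between two steel rails 64 mm long in y (y 100 to 164 mm) and 6 mm wide, centred at x -29 and +29 mm, that rise 9 mm above the plate
- recess (a point): centre of the recess's floor. The recess is 101 mm in diameter and 10 mm deep (grey floor at height 10 mm), so that a seated blank stands 8 mm above the plate's top. Axes as the plate's. As the blank is pushed over, its front edge dips when it is within about 12 mm of centred, then the far wall stops it and its back edge falls in
- clamp (a joint): travel of the clamp slide in m: 0 to 0.006 at the start (clear of the recess), 0.03 at its stop (home). It slides along the plate's -y direction, needs about 2 N to move, and stays where it is left
- clamp_tab (a point): point on the middle of the back face (the +y face, which is the one to push on) of the clamp's upright orange tab. Axes as the plate's; it moves with the slide. The tab is 46 mm wide (x), 12 mm thick (y), and stands from 17.5 to 47.5 mm above the plate's top, this point being 35 mm above the plate's top; below it a leg with the same back face goes down to the plate. The tongue reaches 36 mm ahead (-y) of this face, its underside 11.5 mm above the plate's top
- model: bystander: a round yellow plaster model with a ring of teeth, 62 mm in diameter, 33 mm high, loose. Origin at the centre of its underside
- burs: bystander: a round aluminium bur stand, 54 mm in diameter, 54 mm high with its burs, loose. Origin at the centre of its underside
- jar: bystander: a small amber jar with a white cap, 52 mm in diameter, 55 mm high, loose. Origin at the centre of its underside
There are look-alikes about, which are no part of the job. Of the things that look like the blank, the smallest one is meant.

How it is judged:
On the way, in this order (a step that is already met when the one before it is completed fails the run):
1. the blank lies flat in the recess while the clamp is still back (horizontal distance between blank and recess below 0.004 m and z of blank in the frame of recess below 0.003 m and angle between blank's own z axis and vertical below 0.05 rad and value of joint clamp below 0.012 m), for 0.2 s.
2. the clamp slide is pushed home (horizontal distance between blank and recess below 0.004 m and z of blank in the frame of recess below 0.003 m and angle between blank's own z axis and vertical below 0.05 rad and value of joint clamp above 0.026 m), for 0.2 s.
At the end, for the whole second after the job is handed in: The blank is at rest, flat on the recess floor (within 4 mm of its centre, underside within 3 mm of the floor, tilt under 0.05 rad), and the clamp slide is home (within 4 mm of its stop at 30 mm) (all of step 2 and linear speed of blank below 0.01 m/s); the robot touches nothing.
It fails at once if the blank is lifted (underside centre over 10 mm above the plate's top) (height (world z) of blank above 0.03 m).
It fails at once if the blank is tipped up (over 0.4 rad) or falls off the plate (angle between blank's own z axis and vertical above 0.4 rad or height (world z) of blank below 0.004 m).
It fails at once if the blank is flung (faster than 0.7 m/s) (linear speed of blank above 0.7 m/s).
It fails at once if the blank is pressed or squeezed with over 60 N (contact force between the fingers and blank above 60 N).
It fails at once if the model, the bur stand or the jar is moved over 15 mm or tipped (distance of any of model, burs, jar from where it was at the start of the episode above 0.015 m or angle between any of model, burs, jar's own z axis and vertical above 0.3 rad).
It also fails if it takes over 42 s, if anything falls off the work surface, if the arm or the gripper's body presses on something with over 40 N, if the wrist force passes 120 N, or if a joint passes its speed limit or range.

### The arm

A 7-joint arm with a two-finger parallel gripper is mounted at the origin on the work surface. World frame = base frame: x ahead of the robot, y to its left, z up, the work surface at z = 0. Lengths are in m, angles in rad, forces in N, time in s.
With the tool pointing down it reaches from about 0.425 to 0.925 m from the base axis. Payload 6.8 kg.
Tool frame: the origin (TCP) lies between the finger pads; the fingertips stand 17 mm ahead of it and the grasp point (between the pads) lies 2 mm behind it; x points along the fingers, y is the direction in which the jaws open and shut, and the axes are right-handed (so a half turn about x gives the same grasp; the last joint's range is limited). The gripper opens to 85 mm and grips with 20 to 120 N. Pads are 22 mm wide; open, the fingers measure 114 mm over their backs; the gripper's body (76 mm by 85 mm) begins 54 mm behind the grasp point. The pads swing forward as they close: fully open they stand 13 mm farther back than shut.
Start: joints at [-1.358, 0.477, 0.022, 1.555, -0.011, 1.109, -0.083], TCP at [0.213, 0.641, 0.248] pointing down, gripper open.
Joint ranges: [-2.96, 2.96], [-0.34, 2.1], [-1.41, 1.46], [0.24, 2.44], [-1.37, 4.51], [0.17, 1.92], [-2.96, 2.96]. Speed limits (rad/s): [2.39, 2.39, 3.14, 3.14, 3.14, 3.14, 3.14].

### API

Orientations are given as a rotation vector (axis times angle).
In Python, from bench import r gives the robot as it stands. The module is installed in compiled form; this text tells all that it offers.
- The arm moves only by the tool apply_moves, never from a script. Its argument "increments" is text: rows parted by semicolons, each of 7 numbers parted by spaces: the finger opening in mm, from 0 to 85.4, then the shift along the tool's x, y, z normalised to -1 to 1, where 1 is 100 cm, then the turn, a rotation vector about the tool's x, y, z normalised to -1 to 1, where 1 is 0.12 rad. In form: gripper x y z wx wy wz; .... A call has exactly 8 rows; each row shifts and turns the commanded pose from where the row before left it, along the tool's axes as they then stand; what a row does not reach is not made up. A row lasts 1/10 s, in which the tool goes at most 50 mm and 8.59 degrees, less where a joint would pass 70% of its speed; a pose out of reach is approached as far as the arm can. A call with a number of a shift or a turn outside -1 to 1 is refused whole. A call with a gripper value outside its range is refused whole. The fingers move at their own pace and stop on an object; "squeeze" is the grip in N (left out, the last holds). Time passes only in rows, so rows that do not move let the fingers close, or fill a call up. It gives the time, the measured TCP pose, the force and the opening at its end, in the units of the state.
- r.get_obs(): the state, without advancing time (a new reading comes with each control period).
- r.grab_frame(name): name is "scene" or "top" or "wrist"; returns a dict with "color" (420x560x3 uint8, blue, green, red), "fx", "fy", "cx", "cy" (pixels), "k1" (the pictures are not rectified: a ray, as slopes to the right and down, at radius r is drawn at 1 + k1 r^2 times it, then the intrinsics apply), "origin" and "orientation" of the camera in the world. Camera axes: x right, y up, looking along -z (the intrinsics and any distortion apply to the point x, -y, -z); pixel columns grow to the right and rows downward; lengths in m; the calibration is good to about 2 mm. A picture is of the moment at which its call begins. There is no depth.
- r.hand_in(): hands the job in, once; it reports no verdict.
The state is a dict: "clock": time; "joints": joint angles; "qvel": joint speeds; "tau": joint torques, N m; "tcp_pos": TCP position; "orientation": TCP orientation; "contact_force": force on the tool from outside, world axes, zero at the start; "moment": the same for the moment, N m; "grip_width": finger opening in m.
Only numpy, scipy, OpenCV 4.12 (cv2) and the standard library are available. Lean on these libraries where they do the work, as an engineer would, in place of code of your own. Each camera call takes 0.05 s, during which the arm holds its last target. There are 200 camera calls.

## Working session

There is one attempt and no reset: what is moved stays moved. The work goes in short steps, Python scripts to look and compute and a tool call to move; the robot and the scene stay as the last step left them, time stands still between calls to the robot, and variables do not carry over. Pictures are saved under pics/ and viewed, about 8 in all and at most 12, crops included, and the job is handed in when it is done.

Besides the shell and the picture viewer there is one more tool, called after "Emit:" as name(argument=value, ...) on one line, values as JSON. apply_moves: Moves the arm, as the interface text tells. Scaled input: -1 to 1 covers 100 cm each way for a shift and 0.12 rad each way for a turn. Its arguments: {"type":"object","properties":{"increments":{"type":"string"},"squeeze":{"type":"number"}},"required":["increments"]}

```bash
mkdir -p pics; python3 - <<'E'
from bench import r
import cv2,json,pickle
import numpy as np
o=r.get_obs(); print(o)
F={n:r.grab_frame(n) for n in("scene","top")}
pickle.dump(F,open("f.pkl","wb"))
for n,f in F.items(): print(n,{k:np.round(v,4).tolist() if k!="color" else 0 for k,v in f.items()}); cv2.imwrite(f"pics/{n}0.png",f["color"])
E
```

```text
{'clock': 0.0, 'joints': array([-1.35810606,  0.47780078,  0.0223576 ,  1.55643204, -0.01150178,
        1.10932738, -0.08310835]), 'qvel': array([ 2.45073095e-04,  1.54961015e-03, -3.80391958e-05,  9.79981387e-04,
        9.18788807e-04, -1.46777710e-03,  1.30501789e-03]), 'tau': array([ 1.28365540e-03, -5.96434271e+01,  1.60813518e+00, -2.81192458e+01,
        1.24344896e-02,  9.02071421e-03, -2.46746197e-05]), 'tcp_pos': array([0.21268393, 0.64002739, 0.24733379]), 'orientation': array([ 0.2503158 ,  1.55624627, -0.2532051 ]), 'contact_force': array([-0.50867985,  0.02405548, -0.60533118]), 'moment': array([-0.03888533,  0.05197122, -0.05705744]), 'grip_width': 0.08520458383799714}
scene {'color': 0, 'fx': 471.8179, 'fy': 471.8179, 'cx': 281.9565, 'cy': 203.5522, 'k1': -0.1329, 'origin': [1.2571, -0.1047, 0.8593], 'orientation': [0.5797, 0.5714, 1.5061]}
top {'color': 0, 'fx': 438.5721, 'fy': 438.5721, 'cx': 275.6925, 'cy': 213.4341, 'k1': -0.0823, 'origin': [0.3763, -0.1363, 1.1662], 'orientation': [0.1147, -0.1081, -1.569]}
```

View pics/scene0.png

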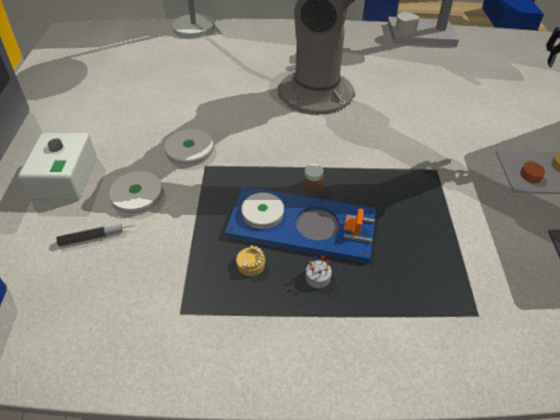

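View pics/top0.png

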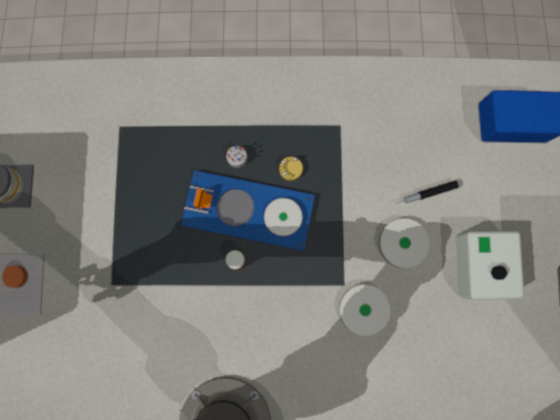

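The disc look-alikes are at top (405,243) and (365,310), and the one on the plate is at (283,216). The plate one is the smallest and lies on the blue plate with a green dot, so it is my candidate. I'll confirm it in a rectified enlarged crop.

```bash
cat > h.py <<'E'
import numpy as np,cv2
from scipy.spatial.transform import Rotation as R
def project(f,P):
    c=(np.atleast_2d(P)-f["origin"])@R.from_rotvec(f["orientation"]).as_matrix()
    s=np.c_[c[:,0],-c[:,1]]/-c[:,2:]; s=s*(1+f["k1"]*(s**2).sum(1,keepdims=True))
    return s*[f["fx"],f["fy"]]+[f["cx"],f["cy"]]
def lift(f,uv,z):
    d=(np.atleast_2d(uv)-[f["cx"],f["cy"]])/[f["fx"],f["fy"]]; s=d.copy()
    for _ in range(20): s=d/(1+f["k1"]*(s**2).sum(1,keepdims=True))
    v=np.c_[s[:,0],-s[:,1],-np.ones(len(s))]@R.from_rotvec(f["orientation"]).as_matrix().T
    return (f["origin"]+v*((z-f["origin"][2])/v[:,2:]))[:,:2]
def rect(f,x0,x1,y0,y1,z,mm=1.0):
    # image: up=+x, left=+y
    xs=np.arange(x1,x0,-mm/1e3); ys=np.arange(y1,y0,-mm/1e3)
    Y,X=np.meshgrid(ys,xs); uv=project(f,np.c_[X.ravel(),Y.ravel(),np.full(X.size,z)]).astype(np.float32)
    return cv2.remap(f["color"],uv[:,0].reshape(X.shape),uv[:,1].reshape(X.shape),cv2.INTER_CUBIC)
E
python3 - <<'E'
from h import *
import pickle
F=pickle.load(open("f.pkl","rb"))
f=F["top"]
def big(m): 
    n,l,s,c=cv2.connectedComponentsWithStats(m.astype(np.uint8)); return l,s,c
for n,f in F.items():
    h=cv2.cvtColor(f["color"],cv2.COLOR_BGR2HSV)
    blue=cv2.inRange(h,(105,120,40),(125,255,255))
    roi=np.zeros_like(blue)
    if n=="top": roi[150:270,170:330]=255
    else: roi[175:275,215:385]=255
    cn=max(cv2.findContours(blue&roi,cv2.RETR_EXTERNAL,cv2.CHAIN_APPROX_NONE)[0],key=cv2.contourArea)[:,0].astype(float)
    w=lift(f,cn,0.02); (c,s,a)=cv2.minAreaRect((w*1e3).astype(np.float32)); print(n,"plate",c,s,a)
    wh=cv2.inRange(h,(0,0,150),(180,70,255))&roi
    for k in cv2.findContours(wh,cv2.RETR_EXTERNAL,cv2.CHAIN_APPROX_NONE)[0]:
        if cv2.contourArea(k)>400:
            k=cv2.convexHull(k)[:,0].astype(float); w=lift(f,k,0.038)*1e3; print("white",cv2.fitEllipse(w.astype(np.float32)))
    g=cv2.inRange(h,(50,90,40),(85,255,255))
    for k in cv2.findContours(g,cv2.RETR_EXTERNAL,cv2.CHAIN_APPROX_NONE)[0]:
        if cv2.contourArea(k)>10: m=k[:,0].mean(0); print("green",m,lift(f,m,0.038)*1e3)
f=F["top"]; p=lift(f,[[283,216],[235,208]],0.03); print(p)
c=p.mean(0)
cv2.imwrite("pics/crop1.png",rect(f,c[0]-.2,c[0]+.2,c[1]-.25,c[1]+.25,0.02,.7))
print(c)
E
```

```text
scene plate (555.77685546875, -58.49884033203125) (332.4649658203125, 164.65174865722656) 78.18936920166016
white ((530.4108276367188, -149.67617797851562), (92.0437240600586, 97.9372329711914), 177.0801239013672)
green [262.21052632 207.31578947] [[ 527.89868813 -150.24813197]]
green [134.8 188.6] [[ 472.72219512 -463.70819685]]
green [ 57.52777778 165.5       ] [[ 392.39654907 -690.5487754 ]]
green [188.5 143.1] [[ 302.54654527 -355.84970751]]
top plate (550.7429809570312, -57.19190979003906) (333.5942687988281, 154.98265075683594) 78.30220794677734
white ((530.1123046875, -149.43206787109375), (95.47334289550781, 96.21007537841797), 169.5276641845703)
green [364.79310345 309.79310345] [[ 290.27446246 -357.43080439]]
green [404.53571429 242.46428571] [[ 460.98847664 -465.39000598]]
green [484.11111111 244.15555556] [[ 455.38982945 -677.43369517]]
green [282.84210526 216.21052632] [[ 530.10960484 -150.23246129]]
[[ 0.53175496 -0.1507456 ]
 [ 0.55311375 -0.02485084]]
[ 0.54243436 -0.08779822]
```

View pics/crop1.png

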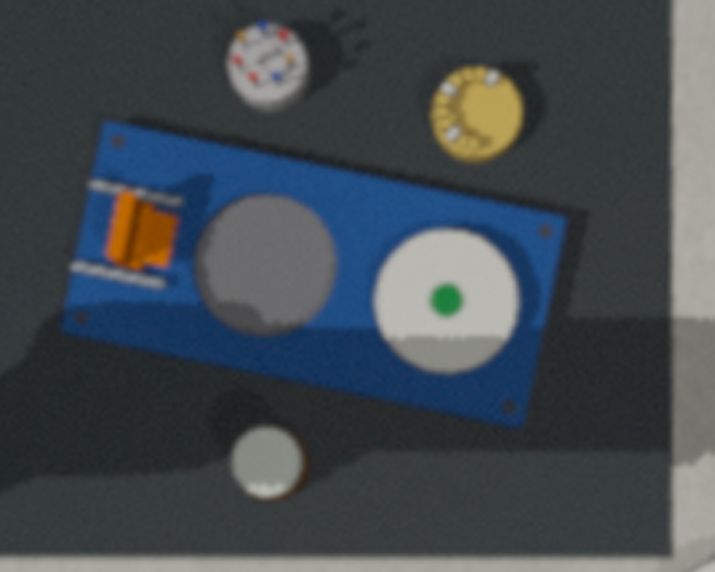

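The crop confirms it: the disc with the green dot at crop (447,300) sits on the bare end of the plate and is the smallest, at about 98 mm. The recess is at (267,264) and the clamp tab at about (125,230). The bystanders are clear of the push line.

```bash
cat >> h.py <<'E'
yaw=np.radians(78.3); u=np.array([np.cos(yaw),np.sin(yaw),0]); ex=np.array([u[1],-u[0],0])
P0=np.array([.551,-.057,0])
def toplate(p): d=np.r_[p[:2],0]-P0; return d@ex*1e3,d@u*1e3
def toworld(px,py,z): return P0+ex*px/1e3+u*py/1e3+[0,0,z]
def plan(o,tgt,sgn,n,g):
    p=np.array(o["tcp_pos"]); Q=R.from_rotvec(o["orientation"])
    T=R.from_matrix(np.c_[[0,0,-1],sgn*ex,-sgn*u]) if sgn else Q
    w=(Q.inv()*T).as_rotvec(); print("dist",np.linalg.norm(tgt-p),"turn",w)
    for i in range(n):
        a=Q*R.from_rotvec(w*i/n); s=a.inv().apply((tgt-p)/n); print(g,*np.round(s,4),*np.round(w/n/.12,3),";")
E
python3 - <<'E'
from h import *
from bench import r
import pickle
o=r.get_obs(); print(R.from_rotvec(o["orientation"]).as_matrix().round(3))
for s in(1,-1): print(s); plan(o,np.array([.46,.25,.25]),s,8,60)
print("B",toplate([.530,-.1497]),"start",toworld(-.5,-172,.15))
f=pickle.load(open("f.pkl","rb"))["top"]; h=cv2.cvtColor(f["color"],cv2.COLOR_BGR2HSV)
og=cv2.inRange(h,(5,150,150),(20,255,255)); og[:150]=0;og[270:]=0;og[:,:170]=0
ys,xs=np.nonzero(og); w=lift(f,np.c_[xs,ys],.0675); q=np.array([toplate(a) for a in w]); print("tab",np.percentile(q,[0,2,50,98,100],axis=0).round(1).tolist())
E
```

```text
[[-0.     0.315  0.949]
 [-0.002  0.949 -0.315]
 [-1.    -0.002  0.   ]]
1
dist 0.46188305518389117 turn [1.45423980e+00 1.29231458e-03 1.24252529e-03]
60 -0.0003 -0.0365 0.0447 1.515 0.001 0.001 ;
60 -0.0003 -0.0278 0.0506 1.515 0.001 0.001 ;
60 -0.0003 -0.0182 0.0548 1.515 0.001 0.001 ;
60 -0.0003 -0.008 0.0572 1.515 0.001 0.001 ;
60 -0.0003 0.0024 0.0577 1.515 0.001 0.001 ;
60 -0.0003 0.0128 0.0563 1.515 0.001 0.001 ;
60 -0.0003 0.0228 0.053 1.515 0.001 0.001 ;
60 -0.0003 0.032 0.0481 1.515 0.001 0.001 ;
-1
dist 0.46188305518389117 turn [-1.68735209e+00 -1.28274466e-03  1.33414558e-03]
60 -0.0003 -0.0365 0.0447 -1.758 -0.001 0.001 ;
60 -0.0003 -0.0451 0.0361 -1.758 -0.001 0.001 ;
60 -0.0003 -0.0516 0.0258 -1.758 -0.001 0.001 ;
60 -0.0003 -0.0559 0.0145 -1.758 -0.001 0.001 ;
60 -0.0003 -0.0577 0.0024 -1.758 -0.001 0.001 ;
60 -0.0003 -0.0569 -0.0097 -1.758 -0.001 0.001 ;
60 -0.0003 -0.0536 -0.0214 -1.758 -0.001 0.001 ;
60 -0.0003 -0.048 -0.0322 -1.758 -0.001 0.001 ;
B (np.float64(-1.7652967435083902), np.float64(-95.03248774712446)) start [ 0.51563097 -0.22532493  0.15      ]
tab [[-24.9, 93.7], [-22.6, 94.8], [-10.2, 126.0], [19.6, 132.8], [20.6, 133.1]]
```

Emit:
apply_moves(increments="60 0 -0.004 0.042 0.5 0 0;60 0 -0.004 0.042 0.5 0 0;60 0 -0.004 0.042 0.5 0 0;60 0 -0.004 0.042 0.5 0 0;60 0 -0.004 0.042 0.5 0 0;60 0 -0.004 0.042 0.5 0 0;60 0 -0.004 0.042 0.5 0 0;60 0 -0.004 0.042 0.5 0 0", squeeze=20)

```text
clock: 0.9
tcp_pos: [0.4849, 0.4434, 0.2479]
orientation: [0.627, 1.478, -0.628]
contact_force: [-0.4, 0.4, -0.1]
grip_width: 0.06
```

Emit:
apply_moves(increments="60 0 -0.004 0.042 0.5 0 0;60 0 -0.004 0.042 0.5 0 0;60 0 -0.004 0.042 0.5 0 0;60 0 -0.004 0.042 0.5 0 0;60 0 -0.004 0.042 0.5 0 0;60 0 -0.004 0.042 0.5 0 0;60 0 -0.004 0.042 0.5 0 0;60 0 -0.004 0.042 0.5 0 0")

```text
clock: 1.7
tcp_pos: [0.634, 0.1443, 0.2479]
orientation: [0.994, 1.332, -0.995]
contact_force: [-0.8, 1.4, 0.1]
grip_width: 0.06
```

```bash
python3 - <<'E'
from h import *
from bench import r
o=r.get_obs(); print(o)
plan(o,toworld(-1.2,-175,.13),1,8,60)
E
```

```text
{'clock': 1.7, 'joints': array([-0.59481959,  0.45486477,  0.38226643,  1.63891192, -0.18640022,
        1.08453041,  0.12742713]), 'qvel': array([ 0.49258889,  0.02258771,  0.22283281,  0.01389091, -0.11337139,
        0.00471981,  0.14569236]), 'tau': array([ -3.19313675, -55.20407796,   5.71400553, -26.86055303,
         0.1649268 ,   0.11522678,  -0.19518272]), 'tcp_pos': array([0.63401566, 0.14429663, 0.24785908]), 'orientation': array([ 0.99438147,  1.3319902 , -0.99516511]), 'contact_force': array([-0.81093823,  1.36608913,  0.05460597]), 'moment': array([ 0.01188664, -0.01302011, -0.0262049 ]), 'grip_width': 0.059962811283440554}
dist 0.40854417200285714 turn [4.91864182e-01 1.62240216e-04 5.54999196e-04]
60 0.0147 -0.0275 0.0404 0.512 0.0 0.001 ;
60 0.0147 -0.025 0.042 0.512 0.0 0.001 ;
60 0.0147 -0.0224 0.0435 0.512 0.0 0.001 ;
60 0.0147 -0.0197 0.0448 0.512 0.0 0.001 ;
60 0.0147 -0.0169 0.0459 0.512 0.0 0.001 ;
60 0.0147 -0.014 0.0468 0.512 0.0 0.001 ;
60 0.0147 -0.0111 0.0476 0.512 0.0 0.001 ;
60 0.0147 -0.0082 0.0482 0.512 0.0 0.001 ;
```

Emit:
apply_moves(increments="60 0.012 -0.024 0.036 0.45 0 0;60 0.012 -0.022 0.037 0.45 0 0;60 0.012 -0.02 0.038 0.45 0 0;60 0.012 -0.018 0.039 0.45 0 0;60 0.012 -0.015 0.04 0.45 0 0;60 0.012 -0.012 0.041 0.45 0 0;60 0.012 -0.01 0.042 0.45 0 0;60 0 0 0 0 0 0")

```text
clock: 2.5
tcp_pos: [0.5441, -0.1494, 0.163]
orientation: [1.278, 1.161, -1.286]
contact_force: [-0.8, 0.0, 0.4]
grip_width: 0.0599
```

```bash
python3 - <<'E'
from h import *
from bench import r
o=r.get_obs(); print(o["tcp_pos"],toplate(o["tcp_pos"]),abs(o["qvel"]).max())
plan(o,toworld(-1.2,-175,.075),1,7,60)
E
```

```text
[ 0.54411427 -0.14938113  0.16298569] (np.float64(11.99105095742764), np.float64(-91.85804613571621)) 0.07263901176132646
dist 0.12177055918874544 turn [0.10495735 0.00354428 0.00342567]
60 0.0126 -0.0031 0.0116 0.125 0.004 0.004 ;
60 0.0126 -0.0029 0.0116 0.125 0.004 0.004 ;
60 0.0126 -0.0027 0.0117 0.125 0.004 0.004 ;
60 0.0126 -0.0026 0.0117 0.125 0.004 0.004 ;
60 0.0126 -0.0024 0.0118 0.125 0.004 0.004 ;
60 0.0126 -0.0022 0.0118 0.125 0.004 0.004 ;
60 0.0126 -0.0021 0.0118 0.125 0.004 0.004 ;
```

Emit:
apply_moves(increments="60 0 -0.006 0.027 0.29 0.01 0.01;60 0 -0.006 0.027 0.29 0.01 0.01;60 0.005 -0.006 0.028 0.29 0.01 0.01;60 0.02 0 0 0 0 0;60 0.02 0 0 0 0 0;60 0.02 0 0 0 0 0;60 0.02 0 0 0 0 0;60 0 0 0 0 0 0")

```text
clock: 3.3
tcp_pos: [0.5188, -0.2199, 0.0768]
orientation: [1.352, 1.117, -1.348]
contact_force: [-0.4, 0.8, 0.8]
grip_width: 0.0603
```

```bash
python3 - <<'E'
from h import *
from bench import r
o=r.get_obs(); print(o["tcp_pos"],toplate(o["tcp_pos"]),o["contact_force"])
plan(o,toworld(-1.2,-175,.075),1,1,60)
f=r.grab_frame("wrist"); cv2.imwrite("pics/w1.png",f["color"]); g=r.grab_frame("top"); c=rect(g,.40,.70,-.30,.1,.03,.7)
cv2.imwrite("pics/j1.png",np.vstack([cv2.resize(f["color"],(400,300)),np.zeros((0,400,3),np.uint8)]) if 0 else np.hstack([cv2.resize(f["color"],(400,300)),cv2.resize(c,(400,300))]))
E
```

```text
[ 0.51883108 -0.21994998  0.07678718] (np.float64(1.543649189256461), np.float64(-166.08778866379714)) [-0.36462467  0.80323478  0.82708354]
dist 0.009494689795002521 turn [ 0.01259626 -0.00449172  0.00167013]
60 0.0018 -0.0029 0.0089 0.105 -0.037 0.014 ;
```

View pics/j1.png

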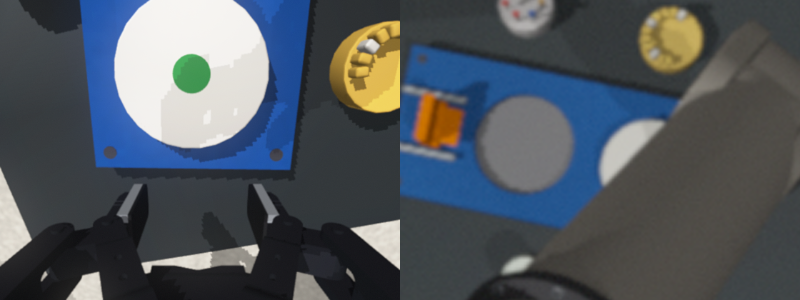

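The wrist view shows the fingers just off the plate's end, with the pads at about (140,185) and (258,185). They straddle the blank's centre line (dot at 191,73), about 3 mm to its right. I'll correct that, descend and start pushing.

Emit:
apply_moves(increments="60 0.01 -0.003 0.008 0.1 -0.03 0.01;60 0.015 0 0 0 0 0;60 0.013 0 0 0 0 0;60 0 0 0 0 0 0;60 0 0 -0.006 0 0 0;60 0 0 -0.006 0 0 0;60 0 0 -0.006 0 0 0;60 0 0 0 0 0 0")

```text
clock: 4.2
tcp_pos: [0.5205, -0.2093, 0.0414]
orientation: [1.36, 1.103, -1.352]
contact_force: [0.1, 0.3, -0.3]
grip_width: 0.0599
```

```bash
python3 - <<'E'
from h import *
from bench import r
o=r.get_obs(); print(o["tcp_pos"],toplate(o["tcp_pos"]),o["contact_force"])
plan(o,toworld(-1.2,-150,.038),1,1,60)
E
```

```text
[ 0.52054886 -0.20931727  0.04140323] (np.float64(1.069554509489529), np.float64(-155.32764723822697)) [ 0.07077421  0.26918925 -0.34515526]
dist 0.006716895374457396 turn [ 0.00189317 -0.00108688 -0.00510119]
60 0.0034 -0.0023 -0.0053 0.016 -0.009 -0.043 ;
```

Emit:
apply_moves(increments="60 0.003 -0.0023 -0.005 0 0 -0.04;60 0 0 -0.006 0 0 0;60 0 0 -0.006 0 0 0;60 0 0 -0.006 0 0 0;60 0 0 -0.006 0 0 0;60 0 0 -0.006 0 0 0;60 0 0 -0.006 0 0 0;60 0 0 -0.006 0 0 0")

```text
clock: 5.0
tcp_pos: [0.5272, -0.1639, 0.0381]
orientation: [1.358, 1.106, -1.358]
contact_force: [0.3, -0.3, -1.3]
grip_width: 0.0601
```

```bash
python3 - <<'E'
from h import *
from bench import r
o=r.get_obs(); print(o["tcp_pos"],toplate(o["tcp_pos"]),o["contact_force"])
plan(o,toworld(-.5,-100,.038),1,1,60)
f=r.grab_frame("wrist"); cv2.imwrite("pics/w2.png",f["color"])
E
```

```text
[ 0.52720433 -0.16394527  0.03814814] (np.float64(-1.6141178344632932), np.float64(-109.54870830271805)) [ 0.34597215 -0.32173621 -1.25733192]
dist 0.009614626009236028 turn [-0.00022665 -0.00024601  0.00018529]
60 0.0002 0.0011 -0.0095 -0.002 -0.002 0.002 ;
```

View pics/w2.png

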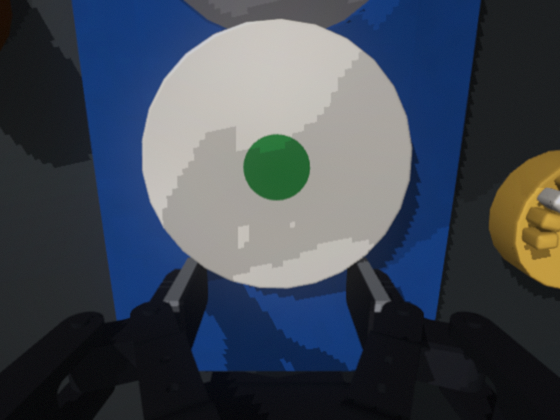

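Both fingertips cradle the blank symmetrically, at (190,275) and (365,275) with the dot at (277,167). The recess edge shows at the top of the frame. I'll measure the dot and continue.

Emit:
apply_moves(increments="60 0 0.0005 -0.006 0 0 0;60 0 0 -0.006 0 0 0;60 0 0 -0.006 0 0 0;60 0 0 -0.006 0 0 0;60 0 0 -0.006 0 0 0;60 0 0 -0.006 0 0 0;60 0 0 -0.004 0 0 0;60 0 0 0 0 0 0")

```text
clock: 5.85
tcp_pos: [0.536, -0.1243, 0.0381]
orientation: [1.358, 1.107, -1.357]
contact_force: [-0.5, 0.4, -0.4]
grip_width: 0.0597
```

```bash
cat >> h.py <<'E'
def dot(f,z):
    h=cv2.cvtColor(f["color"],cv2.COLOR_BGR2HSV); g=cv2.inRange(h,(50,90,30),(85,255,255))
    k=max(cv2.findContours(g,cv2.RETR_EXTERNAL,cv2.CHAIN_APPROX_NONE)[0],key=cv2.contourArea)
    e=cv2.fitEllipse(k)[0]; return np.round(toplate(lift(f,e,z)[0]),1)
E
python3 - <<'E'
from h import *
from bench import r
o=r.get_obs(); print(o["tcp_pos"],np.round(toplate(o["tcp_pos"]),1),o["contact_force"])
plan(o,toworld(-.5,-100,.038),1,1,60)
f=r.grab_frame("wrist"); cv2.imwrite("pics/w3.png",f["color"]); print("dot",dot(f,.038))
h=cv2.cvtColor(f["color"],cv2.COLOR_BGR2HSV); m=cv2.inRange(h,(105,120,40),(125,255,255))
E
```

```text
[ 0.53598433 -0.12431842  0.03812381] [ -1.1 -69. ] [-0.47170484  0.41637326 -0.39501176]
dist 0.03104044678616748 turn [ 0.00099522 -0.00082793  0.00029619]
60 0.0001 0.0005 0.031 0.008 -0.007 0.002 ;
dot [ -2.7 -18.3]
```

View pics/w3.png

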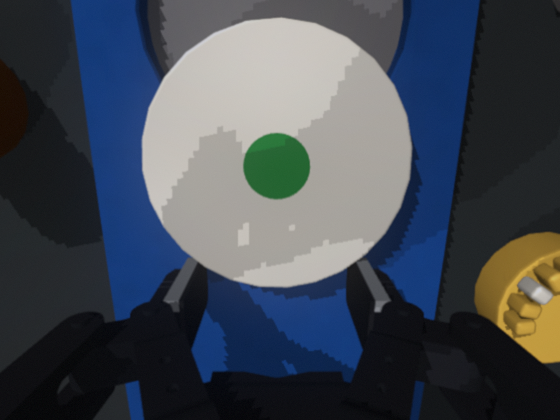

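The push works: dot at (277,166), recess rim spanning columns 143–410, so blank and recess are aligned laterally. Its centre is about 53 mm short of seated.

Emit:
apply_moves(increments="60 0 0 -0.006 0 0 0;60 0 0 -0.006 0 0 0;60 0 0 -0.006 0 0 0;60 0 0 -0.006 0 0 0;60 0 0 -0.006 0 0 0;60 0 0 -0.005 0 0 0;60 0 0 -0.003 0 0 0;60 0 0 0 0 0 0")

```text
clock: 6.7
tcp_pos: [0.5437, -0.0874, 0.0382]
orientation: [1.358, 1.107, -1.357]
contact_force: [-0.2, -0.1, 0.7]
grip_width: 0.0597
```

Emit:
apply_moves(increments="60 0 0 -0.002 0 0 0;60 0 0 -0.002 0 0 0;60 0 0 -0.002 0 0 0;60 0 0 -0.002 0 0 0;60 0 0 -0.002 0 0 0;60 0 0 0 0 0 0;60 0 0 0 0 0 0;60 0 0 0 0 0 0")

```text
clock: 7.5
tcp_pos: [0.5455, -0.0783, 0.0382]
orientation: [1.358, 1.106, -1.358]
contact_force: [-0.8, 0.3, 0.2]
grip_width: 0.0599
```

```bash
python3 - <<'E'
from h import *
from bench import r
o=r.get_obs(); print(o["tcp_pos"],np.round(toplate(o["tcp_pos"]),1),o["contact_force"])
f=r.grab_frame("wrist"); cv2.imwrite("pics/w4.png",f["color"]); print("dot",dot(f,.033))
E
```

```text
[ 0.54549156 -0.07827199  0.03817493] [ -1.1 -21.9] [-0.8067543   0.29189144  0.17106657]
dot [-2.9 29.6]
```

View pics/w4.png

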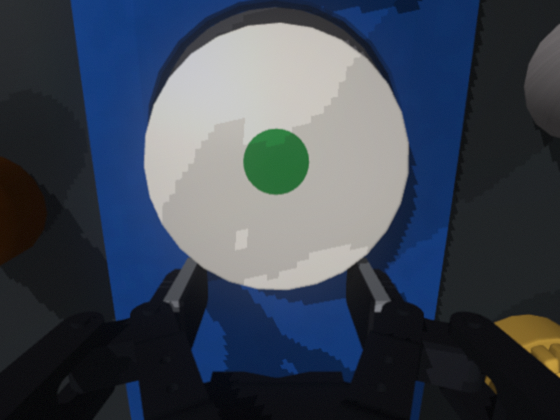

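The front edge has dipped: there is a dark crescent at the far wall near row 15. I'll push on slowly, about 4–6 mm more.

Emit:
apply_moves(increments="60 0 0 -0.001 0 0 0;60 0 0 -0.001 0 0 0;60 0 0 -0.001 0 0 0;60 0 0 -0.001 0 0 0;60 0 0 0 0 0 0;60 0 0 0 0 0 0;60 0 0 0 0 0 0;60 0 0 0 0 0 0")

```text
clock: 8.35
tcp_pos: [0.5463, -0.0744, 0.0382]
orientation: [1.358, 1.106, -1.358]
contact_force: [0.0, -0.5, -0.3]
grip_width: 0.0603
```

```bash
python3 - <<'E'
from h import *
from bench import r
o=r.get_obs(); print(o["tcp_pos"],np.round(toplate(o["tcp_pos"]),1),o["contact_force"])
f=r.grab_frame("wrist"); cv2.imwrite("pics/w5.png",f["color"]); print("dot",dot(f,.033),dot(f,.028))
E
```

```text
[ 0.54630581 -0.07437679  0.03817956] [ -1.1 -18. ] [ 0.00292007 -0.48777989 -0.30157121]
dot [-2.8 33.5] [-2.8 32.7]
```

Emit:
apply_moves(increments="60 0 0 -0.001 0 0 0;60 0 0 -0.001 0 0 0;60 0 0 0 0 0 0;60 0 0 -0.001 0 0 0;60 0 0 0 0 0 0;60 0 0 0 0 0 0;60 0 0 0 0 0 0;60 0 0 0 0 0 0")

```text
clock: 9.2
tcp_pos: [0.5469, -0.0715, 0.0382]
orientation: [1.358, 1.106, -1.358]
contact_force: [0.4, -0.4, 0.4]
grip_width: 0.0602
```

```bash
python3 - <<'E'
from h import *
from bench import r
o=r.get_obs(); print(o["tcp_pos"],np.round(toplate(o["tcp_pos"]),1),o["contact_force"])
f=r.grab_frame("wrist"); cv2.imwrite("pics/w6.png",f["color"]); print("dot",dot(f,.033),dot(f,.028))
E
```

```text
[ 0.54691223 -0.07145222  0.03819563] [ -1.1 -15. ] [ 0.358367   -0.35715247  0.44472532]
dot [-3.  36.1] [-3.1 35.3]
```

View pics/w6.png

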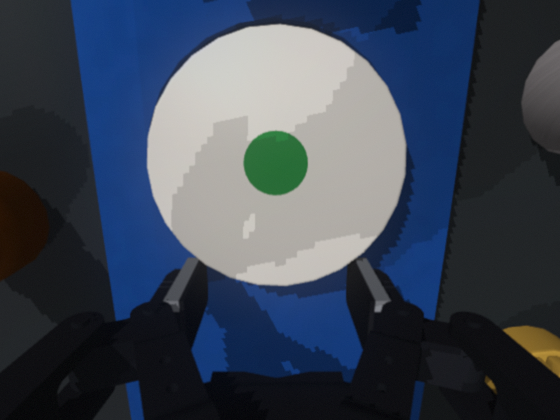

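The blank appears to have dropped: its width shrank from 268 to 259 px and the crescent is gone. I'll back off, raise and verify.

Emit:
apply_moves(increments="60 0 0 0.005 0 0 0;60 0 0 0.01 0 0 0;60 -0.01 0 0.01 0 0 0;60 -0.02 0 0.01 0 0 0;60 -0.02 0 0 0 0 0;60 -0.02 0 0 0 0 0;60 0 0 0 0 0 0;60 0 0 0 0 0 0")

```text
clock: 10.05
tcp_pos: [0.5398, -0.1066, 0.1087]
orientation: [1.36, 1.105, -1.358]
contact_force: [-0.4, 0.0, -0.5]
grip_width: 0.0601
```

```bash
python3 - <<'E'
from h import *
from bench import r
from scipy.optimize import least_squares
o=r.get_obs(); print(o["tcp_pos"],np.round(toplate(o["tcp_pos"]),1))
f=r.grab_frame("wrist"); cv2.imwrite("pics/w7.png",f["color"]); print("cam",f["origin"],"dot@.028",dot(f,.028))
h=cv2.cvtColor(f["color"],cv2.COLOR_BGR2HSV); m=cv2.inRange(h,(0,0,90),(180,75,255))|cv2.inRange(h,(50,90,30),(85,255,255))
cn=cv2.convexHull(max(cv2.findContours(m,cv2.RETR_EXTERNAL,cv2.CHAIN_APPROX_NONE)[0],key=cv2.contourArea))[:,0].astype(float)
print(cn.min(0),cn.max(0))
a=np.linspace(0,2*np.pi,720)
def circ(p):
    n=R.from_rotvec([p[3],p[4],0]).as_matrix(); return p[:3]+.049*np.c_[np.cos(a),np.sin(a),0*a]@n.T
def res(p):
    q=project(f,circ(p)); d=np.linalg.norm(cn[:,None]-q[None],axis=2); return d.min(1)
c=toworld(0,35,.028)
s=least_squares(res,[*c,0,0],x_scale=[.001,.001,.001,.01,.01],diff_step=1e-4); print("blank",np.round(toplate(s.x[:2]),1),s.x.round(4),"rms px",np.sqrt((s.fun**2).mean()))
E
```

```text
[ 0.53979053 -0.10657387  0.10873232] [ -0.9 -50.8]
cam [ 0.55310066 -0.0356283   0.23519196] dot@.028 [-3.2 36.6]
[185.   0.] [366. 167.]
blank [-2.8 36.1] [ 0.5555 -0.021   0.0332 -0.1178  0.0274] rms px 0.33576897865827626
```

View pics/w7.png

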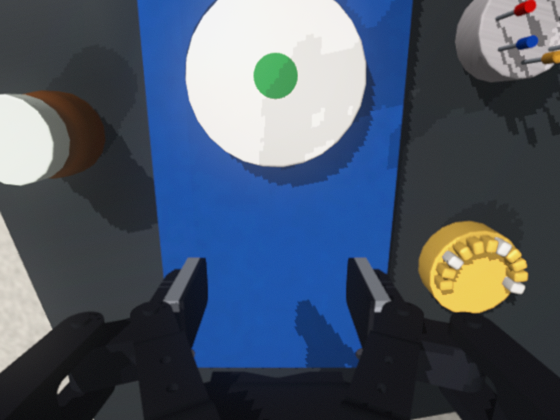

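The disc is clipped at the top of the frame. The fit suggests the back edge may still be up (tilt about 0.12 rad), so I'll centre the camera over it and re-fit.

Emit:
apply_moves(increments="60 0 0 -0.01 0 0 0;60 0 0 -0.01 0 0 0;60 0 0 0 0 0 0;60 0 0 0 0 0 0;60 0 0 0 0 0 0;60 0 0 0 0 0 0;60 0 0 0 0 0 0;60 0 0 0 0 0 0")

```text
clock: 10.9
tcp_pos: [0.5438, -0.0864, 0.1082]
orientation: [1.359, 1.106, -1.359]
contact_force: [0.1, 0.1, -0.4]
grip_width: 0.06
```

```bash
cat > fit.py <<'E'
from h import *
from bench import r
from scipy.optimize import least_squares
a=np.linspace(0,2*np.pi,720)
def fit(f,guess=(0,35,.028)):
    h=cv2.cvtColor(f["color"],cv2.COLOR_BGR2HSV); m=cv2.inRange(h,(0,0,90),(180,75,255))|cv2.inRange(h,(50,90,30),(85,255,255))
    m=cv2.morphologyEx(m,cv2.MORPH_OPEN,np.ones((9,9)))
    c=project(f,toworld(*guess))[0]
    cn=cv2.convexHull(max([k for k in cv2.findContours(m,cv2.RETR_EXTERNAL,cv2.CHAIN_APPROX_NONE)[0] if cv2.pointPolygonTest(k,tuple(map(float,c)),False)>0],key=cv2.contourArea))[:,0].astype(float)
    cn=cn[(cn.min(1)>2)]; print("bbox",cn.min(0),cn.max(0))
    def circ(p):
        n=R.from_rotvec([p[3],p[4],0]).as_matrix(); return p[:3]+.049*np.c_[np.cos(a),np.sin(a),0*a]@n.T
    def res(p): return np.linalg.norm(cn[:,None]-project(f,circ(p))[None],axis=2).min(1)
    def report(n,s): print(n,"top centre plate xy",np.round(toplate(s.x[:2]),1),"z,tilt",s.x[2:].round(4),"rms",np.sqrt((s.fun**2).mean()).round(2))
    s=least_squares(res,[*toworld(*guess),0,0],x_scale=[.001,.001,.001,.01,.01],diff_step=1e-4,loss="soft_l1"); report("free",s)
    for n,z,t in(("flat",.028,0),("tilted",.033,-.11)):
        tv=R.from_rotvec([0,0,yaw-np.pi/2]).apply([t,0,0])
        s=least_squares(lambda q:res([*q,z,*tv[:2]]),toworld(*guess)[:2],x_scale=[.001]*2,diff_step=1e-4); s.x=np.r_[s.x,z,tv[:2]]; report(n,s)
E
python3 - <<'E'
from fit import *
f=r.grab_frame("wrist"); cv2.imwrite("pics/w8.png",f["color"]); fit(f)
E
```

```text
bbox [188.  21.] [364. 202.]
free top centre plate xy [-2.9 35.2] z,tilt [ 0.0327 -0.0326  0.012 ] rms 0.27
flat top centre plate xy [-3.1 35.1] z,tilt [0.028 0.    0.   ] rms 2.08
tilted top centre plate xy [-3.  36.1] z,tilt [ 0.033  -0.1077  0.0223] rms 0.3
```

The widths (268 px flat, now 259 px) imply only about 4–5 mm of centre drop. The tilted model fits (rms 0.30) and the flat one does not (2.08), so the back edge is still on the rim. I'll go back behind it and push further.

Emit:
apply_moves(increments="60 0 0 0.01 0 0 0;60 0.02 0 0.01 0 0 0;60 0.02 0 0 0 0 0;60 0.02 0 0 0 0 0;60 0.01 0 -0.01 0 0 0;60 0 0 -0.012 0 0 0;60 0 0 -0.008 0 0 0;60 0 0 0 0 0 0")

```text
clock: 11.75
tcp_pos: [0.5471, -0.0741, 0.0389]
orientation: [1.357, 1.107, -1.354]
contact_force: [-0.2, -0.7, 0.0]
grip_width: 0.0603
```

```bash
python3 - <<'E'
from fit import *
o=r.get_obs(); print(o["tcp_pos"],np.round(toplate(o["tcp_pos"]),1),o["contact_force"])
plan(o,toworld(-1.5,-15,.038),1,1,60)
E
```

```text
[ 0.54705782 -0.07409357  0.03890088] [ -0.4 -17.5] [-0.1709866  -0.69153413  0.01127209]
dist 0.0029112903847990177 turn [ 0.00310934 -0.00144634 -0.00110715]
60 0.0009 -0.0011 -0.0025 0.026 -0.012 -0.009 ;
```

Emit:
apply_moves(increments="60 0.001 -0.001 -0.0015 0.02 0 0;60 0 0 -0.001 0 0 0;60 0 0 -0.001 0 0 0;60 0 0 -0.001 0 0 0;60 0 0 -0.001 0 0 0;60 0 0 0 0 0 0;60 0 0 0 0 0 0;60 0 0 0 0 0 0")

```text
clock: 12.55
tcp_pos: [0.546, -0.0709, 0.0371]
orientation: [1.36, 1.105, -1.36]
contact_force: [0.8, -0.4, 0.3]
grip_width: 0.06
```

```bash
python3 - <<'E'
from fit import *
o=r.get_obs(); print(o["tcp_pos"],np.round(toplate(o["tcp_pos"]),1),o["contact_force"])
f=r.grab_frame("wrist"); cv2.imwrite("pics/w9.png",f["color"]); fit(f)
E
```

```text
[ 0.54599798 -0.07087038  0.03713723] [ -2.1 -14.6] [ 0.8023272  -0.41003126  0.28326971]
bbox [151.  25.] [404. 277.]
free top centre plate xy [-3.1 35.4] z,tilt [ 0.0276 -0.0015  0.0036] rms 0.42
flat top centre plate xy [-3.1 35.4] z,tilt [0.028 0.    0.   ] rms 0.57
tilted top centre plate xy [-3.  37.3] z,tilt [ 0.033  -0.1077  0.0223] rms 5.93
```

The flat model now fits: top at z 0.0276, tilt about 0.004 rad, so the blank is seated. Next is the clamp: back off, lift, close the fingers and go round behind the tab.

Emit:
apply_moves(increments="60 0 0 0.006 0 0 0;60 0 0 0.012 0 0 0;60 -0.02 0 0.006 0 0 0;30 -0.03 0 0 0 0 0;0 -0.03 0 -0.02 0 0 0;0 -0.03 0 -0.04 0 0 0;0 0 0 -0.04 0 0 0;0 0 0 -0.04 0 0 0")

```text
clock: 13.4
tcp_pos: [0.5707, 0.0427, 0.1486]
orientation: [1.363, 1.102, -1.359]
contact_force: [0.5, 0.2, -0.9]
grip_width: 0.0003
```

Emit:
apply_moves(increments="0 0 0 -0.035 0 0 0;0 0 0 -0.032 0 0 0;0 0 0 0 0 0 0;0 0 0 0 0 0 0;0 0 0 0 0 0 0;0 0 0 0 0 0 0;0 0 0 0 0 0 0;0 0 0 0 0 0 0")

```text
clock: 14.2
tcp_pos: [0.5836, 0.1074, 0.1473]
orientation: [1.361, 1.104, -1.361]
contact_force: [-0.1, 0.2, 0.3]
grip_width: -0.0
```

```bash
python3 - <<'E'
from fit import *
o=r.get_obs(); print(o["tcp_pos"],np.round(toplate(o["tcp_pos"]),1),o["contact_force"],o["grip_width"])
plan(o,toworld(-2.5,172,.062),1,1,0)
f=r.grab_frame("wrist"); t=r.grab_frame("top"); s=r.grab_frame("scene")
c=rect(t,.42,.72,-.25,.15,.03,1)
cv2.imwrite("pics/j2.png",np.hstack([cv2.resize(f["color"],(400,300)),cv2.resize(s["color"][150:300,200:400],(400,300))]))
E
```

```text
[0.58360565 0.10744941 0.14728791] [ -1.4 167.6] [-0.08833982  0.16817438  0.31235729] -3.936001043653271e-05
dist 0.08540587288580823 turn [-0.00378531 -0.00023333  0.00017008]
0 0.0853 -0.0011 -0.0043 -0.032 -0.002 0.001 ;
```

View pics/j2.png

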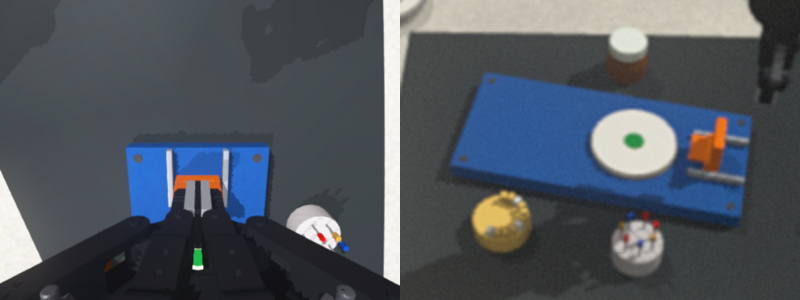

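The scene view shows the blank lying flat in the recess at (633,140) and the clamp still back. In the wrist view the tab at (197,183) lines up with the closed fingers. I'll descend behind the tab.

Emit:
apply_moves(increments="0 0.01 -0.001 -0.004 0 0 0;0 0.025 0 0 0 0 0;0 0.025 0 0 0 0 0;0 0.025 0 0 0 0 0;0 0 0 0.004 0 0 0;0 0 0 0.005 0 0 0;0 0 0 0.005 0 0 0;0 0 0 0 0 0 0")

```text
clock: 15.15
tcp_pos: [0.5813, 0.0974, 0.0635]
orientation: [1.362, 1.102, -1.36]
contact_force: [0.2, 0.5, -1.2]
grip_width: 0.0001
```

Emit:
apply_moves(increments="0 0 0 0.004 0 0 0;0 0 0 0.004 0 0 0;0 0 0 0.003 0 0 0;0 0 0 0.003 0 0 0;0 0 0 0.003 0 0 0;0 0 0 0.003 0 0 0;0 0 0 0 0 0 0;0 0 0 0 0 0 0")

```text
clock: 15.95
tcp_pos: [0.5764, 0.0787, 0.0621]
orientation: [1.36, 1.104, -1.36]
contact_force: [0.5, -0.0, 0.0]
grip_width: -0.0002
```

```bash
python3 - <<'E'
from fit import *
o=r.get_obs(); print(o["tcp_pos"],np.round(toplate(o["tcp_pos"]),1),o["contact_force"]@u)
E
```

```text
[0.57642221 0.07873498 0.06214753] [ -2.6 138.1] 0.060765492286304464
```

Emit:
apply_moves(increments="0 0 0 0.002 0 0 0;0 0 0 0.002 0 0 0;0 0 0 0.002 0 0 0;0 0 0 0.002 0 0 0;0 0 0 0.002 0 0 0;0 0 0 0.002 0 0 0;0 0 0 0.002 0 0 0;0 0 0 0 0 0 0")

```text
clock: 16.75
tcp_pos: [0.5734, 0.0648, 0.0622]
orientation: [1.36, 1.104, -1.361]
contact_force: [1.2, 0.7, 0.3]
grip_width: -0.0003
```

Emit:
apply_moves(increments="0 0 0 0.002 0 0 0;0 0 0 0.001 0 0 0;0 0 0 0.001 0 0 0;0 0 0 0 0 0 0;0 0 0 0 0 0 0;0 0 0 0 0 0 0;0 0 0 0 0 0 0;0 0 0 0 0 0 0")

```text
clock: 17.55
tcp_pos: [0.5727, 0.0613, 0.0622]
orientation: [1.36, 1.104, -1.36]
contact_force: [0.1, 0.7, 0.4]
grip_width: -0.0
```

```bash
python3 - <<'E'
from fit import *
o=r.get_obs(); print(o["tcp_pos"],np.round(toplate(o["tcp_pos"]),1),o["contact_force"]@u)
s=r.grab_frame("scene"); w=r.grab_frame("wrist")
cv2.imwrite("pics/j3.png",np.hstack([cv2.resize(w["color"],(400,300)),cv2.resize(s["color"][180:270,280:400],(400,300),interpolation=cv2.INTER_CUBIC)]))
E
```

```text
[0.57266182 0.06132109 0.06215058] [ -2.8 120.3] 0.6721799544631339
```

View pics/j3.png

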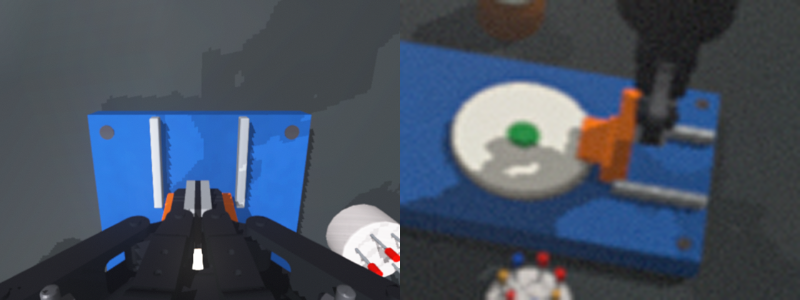

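The slide is moving and its tongue, at (590,137), now overlaps the blank's edge. No stop force yet, so I'll continue gently to the stop.

Emit:
apply_moves(increments="0 0 0 0.001 0 0 0;0 0 0 0.001 0 0 0;0 0 0 0.001 0 0 0;0 0 0 0.001 0 0 0;0 0 0 0 0 0 0;0 0 0 0 0 0 0;0 0 0 0 0 0 0;0 0 0 0 0 0 0")

```text
clock: 18.45
tcp_pos: [0.5722, 0.0589, 0.0622]
orientation: [1.361, 1.106, -1.358]
contact_force: [0.9, 4.6, -1.2]
grip_width: -0.0003
```

Emit:
apply_moves(increments="0 0 0 0.001 0 0 0;0 0 0 0.001 0 0 0;0 0 0 0.001 0 0 0;0 0 0 0 0 0 0;0 0 0 0 0 0 0;0 0 0 0 0 0 0;0 0 0 0 0 0 0;0 0 0 0 0 0 0")

```text
clock: 19.25
tcp_pos: [0.5721, 0.0589, 0.0623]
orientation: [1.361, 1.109, -1.355]
contact_force: [1.3, 10.5, -1.9]
grip_width: -0.0001
```

TCP no longer advances and the force rises to about 10 N, so this is the stop. I'll retreat, lift clear and do the final check.

Emit:
apply_moves(increments="0 0 0 -0.005 0 0 0;0 0 0 -0.01 0 0 0;0 0 0 -0.02 0 0 0;0 -0.02 0 -0.02 0 0 0;0 -0.03 0 -0.02 0 0 0;0 -0.03 0 -0.03 0 0 0;0 -0.03 0 -0.04 0 0 0;0 0 0 -0.04 0 0 0")

```text
clock: 20.05
tcp_pos: [0.6123, 0.2368, 0.1771]
orientation: [1.367, 1.101, -1.355]
contact_force: [0.7, -0.4, 0.3]
grip_width: 0.0
```

Emit:
apply_moves(increments="0 0 0 -0.03 0 0 0;0 0 0 0 0 0 0;0 0 0 0 0 0 0;0 0 0 0 0 0 0;0 0 0 0 0 0 0;0 0 0 0 0 0 0;0 0 0 0 0 0 0;0 0 0 0 0 0 0")

```text
clock: 20.85
tcp_pos: [0.6155, 0.2647, 0.1723]
orientation: [1.361, 1.104, -1.36]
contact_force: [0.1, -0.6, 0.7]
grip_width: -0.0001
```

```bash
python3 - <<'E'
from fit import *
o=r.get_obs(); print(o["clock"],o["tcp_pos"],o["contact_force"])
s=r.grab_frame("scene"); t=r.grab_frame("top")
print("dot scene,top",dot(s,.028) if 0 else "")
h=cv2.cvtColor(t["color"],cv2.COLOR_BGR2HSV); og=cv2.inRange(h,(5,150,150),(20,255,255)); og[:150]=0;og[270:]=0;og[:,:170]=0
ys,xs=np.nonzero(og); q=np.array([toplate(a) for a in lift(t,np.c_[xs,ys],.0675)]) if len(xs) else np.zeros((1,2)); print("tab",np.percentile(q,[2,98],axis=0).round(1).tolist())
cv2.imwrite("pics/j4.png",np.hstack([cv2.resize(s["color"][150:300,200:400],(400,300),interpolation=cv2.INTER_CUBIC),cv2.resize(t["color"][130:280,160:360],(400,300),interpolation=cv2.INTER_CUBIC)]))
E
```

```text
20.85 [0.61554137 0.26467261 0.17231079] [ 0.09852598 -0.59287777  0.70154932]
dot scene,top 
tab [[-23.7, 67.6], [20.1, 104.6]]
```

View pics/j4.png

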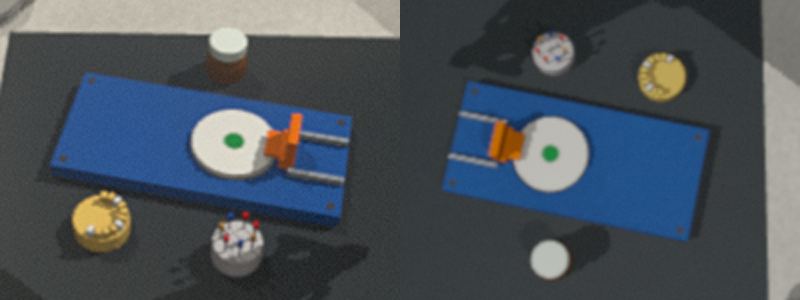

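The final view shows the blank flat in the recess with the tongue over its edge. The tab has moved 28 mm (132.8 → 104.6) to its stop, and the bystanders are in place.

```bash
python3 -c "
from bench import r
print(r.hand_in())"
```

```text
the job is handed in; nothing more can be done
None
```

The blank is seated in the recess and the clamp slide is home. I handed the job in at about 21 s of the 42 s allowed; no verdict is reported.

- **Blank:** I pushed it with both fingers held apart as a cradle. After the first push, my check showed its back edge still on the rim (tilt about 0.11 rad). I pushed about 2 mm further; it dropped, and a new fit put its top at z 27.6 mm (28 mm expected) with a tilt of about 0.004 rad.
- **Clamp:** I pushed the tab with closed fingers until it stopped moving and the force rose to about 10 N. The top camera showed about 28 mm of travel, and the tongue covers the blank's edge.
- **Bystanders:** In the last pictures the model, bur stand and jar stood where they started, judged by eye and not measured. The arm was clear of everything.
- **Disagreement:** The first wrist fit put the seated blank about 3 mm to one side of the plate frame I took from the top camera. The tab measured about 2 mm off the same way, so I took this as calibration error, because the recess leaves only 1.5 mm of play.

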